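# Set out the candle in its presentation case

## Robot

A 6-joint arm with a two-finger parallel gripper is mounted at the origin on the work surface. World frame = base frame: x ahead of the robot, y to its left, z up, the work surface at z = 0. Lengths are in m, angles in rad, forces in N, time in s.
With the tool pointing down it reaches from about 0.35 to 0.975 m from the base axis. Payload 4.9 kg.
Tool frame: the origin (TCP) lies on the centre line of the jaws, within the pads' length; the fingertips stand 14 mm ahead of it and the grasp point (between the pads) lies 5 mm behind it; z points along the fingers, y is the line along which they close (so a half turn about z gives the same grasp; the last joint's range is limited). The gripper opens to 85 mm and grips with 20 to 120 N. Pads are 22 mm wide; open, the fingers measure 114 mm over their backs; the gripper's body (76 mm by 85 mm) begins 54 mm behind the grasp point. The pads swing forward as they close: fully open they stand 13 mm farther back than shut.
Start: joints at [0.99, 0.053, 1.613, -0, 1.476, -0.119], TCP at [0.278, 0.56, 0.245] pointing down, gripper open.
Joint ranges: [-3.01, 3.01], [-1.01, 2.22], [0.06, 2.58], [-1.02, 4.17], [0.09, 2.62], [-3.14, 3.14]. Speed limits (rad/s): [2.57, 2.57, 3.14, 3.14, 3.14, 3.14].

## Interface

Orientations are given as a unit quaternion [w, x, y, z].
In Python, from plant import * gives the robot as it stands.
- The arm moves only by the tool send_rows, never from a script. Its argument "steps" is a list of rows, each an object with "translation": the shift along the tool's x, y, z in cm, a list of three; "delta_rot": the turn, a rotation vector about the tool's x, y, z in rad, a list of three; "jaw": the finger opening in cm, from 0 to 8.54. In form: [{"translation": [dx, dy, dz], "delta_rot": [rx, ry, rz], "jaw": jaw}, ...]. A call has exactly 8 rows; each row is the pose to reach, as a shift and turn from the pose commanded when the call began, along the tool's axes at that moment; what a row does not reach only later rows make up. A row lasts 1/10 s, in which the tool goes at most 50 mm and 8.59 degrees, less where a joint would pass 70% of its speed; a pose out of reach is approached as far as the arm can. A call with a gripper value outside its range is refused whole. The fingers move at their own pace and stop on an object; the grip force is fixed at half the most. Time passes only in rows, so rows that repeat a pose let the fingers close, or fill a call up. It gives the time, the measured TCP pose, the force, the opening and the grip force at its end, in the units of the state.
- state(): the state, without advancing time (a new reading comes with each control period).
- grab_frame(name): name is "scene" or "side" or "wrist"; returns a dict with "pixels" (480x640x3 uint8, blue, green, red), "range_z" (480x640 float32, m along the optical axis (not along the pixel's ray), 0 where there is no reading), "fx", "fy", "cx", "cy" (pixels), "dist" ([k1, k2, p1, p2, k3] as OpenCV has them; the pictures are not rectified), "rvec" (rotation vector, rad) and "tvec" (3), from world to camera coordinates, as OpenCV has them. Camera axes: x right, y down, z forward; pixel columns grow to the right and rows downward; lengths in m; the calibration is good to about 2 mm. A picture is of the moment at which its call begins.
- job_done(): hands the job in; it is judged then, once.
The state is a dict: "time": time; "joint_pos": joint angles; "joint_vel": joint speeds; "joint_efforts": joint torques, N m; "tool_pos": TCP position; "tool_rot": TCP orientation; "contact_force": force on the tool from outside, world axes, zero at the start; "ft_torque": the same for the moment, N m; "gripper_width": opening from 0.0 (shut) to 1.0 (fully open); "grasp_force": force on a finger pad.
Only numpy, scipy, OpenCV 4.12 (cv2) and the standard library are available. Lean on these libraries where they do the work, as an engineer would, in place of code of your own. Each camera call takes 0.05 s, during which the arm holds its last target. There are 200 camera calls.

## Task

Set out the candle for its product photograph: first raise the stiff lid of the wooden presentation case to 75 degrees from closed (within about 5 degrees), so that it stays there by itself leaning slightly over the case. Then take the squat metal candle tin and stand it upright and centred on the small wooden plinth inside the case; lower it on, do not drop it, and leave the lid at its angle. Leave the glass jar, the cork lids and the cardboard box where they are.

Things in the scene. Friction and masses are not known exactly. Their poses are not given: they have to be found in the camera images.
- case: Open-topped pale-wood presentation case, fixed to the bench, 200 (x) by 280 (y) by 85 mm high without the lid, walls and floor 8 mm thick. Origin: centre of its underside. Its x axis points from the front (the tab side, towards the robot) to the hinged back; z up.
- lid (a joint): Lid angle in rad: 0 closed (level), grows as the front edge rises, stop at 1.92; 75 degrees is 1.309. Wooden board 200 by 280 by 10 mm, 0.35 kg, hinged along the case's back top edge (about case y). The hinge is stiff (friction 0.9 N m): the lid stays at whatever angle it is left; raising it takes about 4 to 7 N at the tab. It starts closed or slightly ajar.
- lid_tab (a point): Grasp point of the wooden lift tab, mid-thickness. The tab is 24 mm wide (case y), 10 mm thick, in the lid's plane, sticking out 45 mm from the middle of the lid's front edge; this point is 30 mm out, 230 mm from the hinge axis, 5 mm above the plane of the lid's underside. Pinched by its sides from above it turns between the pads as the lid rises. Its x axis points to the hinge and turns with the lid.
- lid_hinge (a point): Middle of the hinge axis: at the case's back top edge, 100 mm behind the case's origin along its x axis and 85 mm above the bench; axes as the case's.
- plinth: Small square wooden block fixed on the case's floor in the front half of the case, 34 by 34 mm and 35 mm high; origin: centre of its underside (on the floor, 8 mm above the bench), so its top is 43 mm above the bench, below the case's rim. It is covered until the lid is raised.
- tin: Squat round candle tin of bare aluminium with white wax on top, 56 mm diameter, 36 mm high (a thin wick stands 8 mm above it), about 0.13 kg, standing loose on the bench. Origin: centre of its underside; z up.
- jar: Bystander: glass jar with white filling and a cork lid, 60 mm diameter, 68 mm high; origin: centre of its underside.
- corks: Bystander: stack of four cork lids in one piece, 72 mm diameter, 36 mm high; origin: centre of its underside.
- kraft_box: Bystander: closed brown cardboard box, 90 by 90 by 60 mm high; origin: centre of its underside.
There are look-alikes about, which are no part of the job. What is shaped like the tin but orange is not meant.

How it is judged:
On the way, in this order (a step that is already met when the one before it is completed fails the run):
1. the lid stands by itself at 75 degrees (within 6), let go (value of joint lid between 1.2043 and 1.4137 rad and contact force between each of the arm, the fingers and lid below 0.1 N and horizontal distance between tin and plinth above 0.05 m), for 0.3 s.
2. the tin, still in the fingers, is lowered to within 10 mm of the plinth's top, over it (horizontal distance between tin and plinth below 0.015 m and z of tin in the frame of plinth below 0.045 m and contact force between the fingers and tin above 0.5 N), for 0.05 s.
At the end, for the whole second after the job is handed in: The lid stands still at 75 degrees from closed (within 6), the tin stands upright and at rest on the plinth's top, its centre within 10 mm of the plinth's (value of joint lid between 1.2043 and 1.4137 rad and velocity of joint lid between -0.02 and 0.02 rad/s and horizontal distance between tin and plinth below 0.01 m and z of tin in the frame of plinth between 0.032 and 0.038 m and angle between tin's own z axis and vertical below 0.08 rad and linear speed of tin below 0.02 m/s); the robot touches nothing.
It fails at once if the glass jar is pushed more than 25 mm or tipped (distance of jar from where it was at the start of the episode above 0.025 m or angle between jar's own z axis and vertical above 0.35 rad).
It fails at once if the stack of cork lids is pushed more than 25 mm or tipped (distance of corks from where it was at the start of the episode above 0.025 m or angle between corks's own z axis and vertical above 0.35 rad).
It fails at once if the cardboard box is pushed more than 25 mm or tipped (distance of kraft_box from where it was at the start of the episode above 0.025 m or angle between kraft_box's own z axis and vertical above 0.35 rad).
It also fails if it takes over 72 s, if anything falls off the work surface, if the arm or the gripper's body presses on something with over 40 N, if the wrist force passes 120 N, or if a joint passes its speed limit or range.

## Working session

There is one attempt and no reset: what is moved stays moved. The work goes in short steps, Python scripts to look and compute and a tool call to move; the robot and the scene stay as the last step left them, time stands still between calls to the robot, and variables do not carry over. Pictures are saved under pics/ and viewed, at most 10 in all, crops included, and the job is handed in when it is done.

Besides the shell and the picture viewer there is one more tool, called after ">>>" by a JSON object that holds its "fn" and its "kwargs". send_rows: Moves the arm, as the interface text tells. Its arguments: {"type":"object","properties":{"steps":{"type":"array","items":{"type":"object","properties":{"translation":{"type":"array","items":{"type":"number"}},"delta_rot":{"type":"array","items":{"type":"number"}},"jaw":{"type":"number"}}}}},"required":["steps"]}

```bash
mkdir -p pics
cat > h.py <<'E'
from plant import *
import numpy as np, cv2
from scipy.spatial.transform import Rotation as R
def snap(n,fn):
    f=grab_frame(n); cv2.imwrite('pics/'+fn+'.png',f['pixels']); np.savez('pics/'+fn+'.npz',**f); return f
def cloud(f):
    K=np.array([[f['fx'],0,f['cx']],[0,f['fy'],f['cy']],[0,0,1]],float)
    v,u=np.mgrid[0:480,0:640]
    p=cv2.undistortPoints(np.stack([u,v],-1).reshape(-1,1,2).astype(float),K,np.array(f['dist'],float)).reshape(480,640,2)
    z=np.array(f['range_z'])
    c=np.dstack([p[...,0]*z,p[...,1]*z,z])
    Rm=R.from_rotvec(np.ravel(f['rvec'])).as_matrix()
    w=(c-np.ravel(f['tvec']))@Rm; w[z==0]=np.nan
    return w
def tool():
    s=state(); q=s['tool_rot']; return np.array(s['tool_pos']),R.from_quat([q[1],q[2],q[3],q[0]]),s
E
python3 - <<'E'
from h import *
for n in ('scene','side'): snap(n,n+'0')
p,r,s=tool(); print(p,r.as_matrix().round(3),s['time'],s['gripper_width'])
E
```

```text
[0.27818574 0.55908246 0.24417481] [[-0.895  0.446 -0.001]
 [ 0.446  0.895 -0.002]
 [ 0.    -0.002 -1.   ]] 0.1 1.0025692683156249
```

View pics/scene0.png

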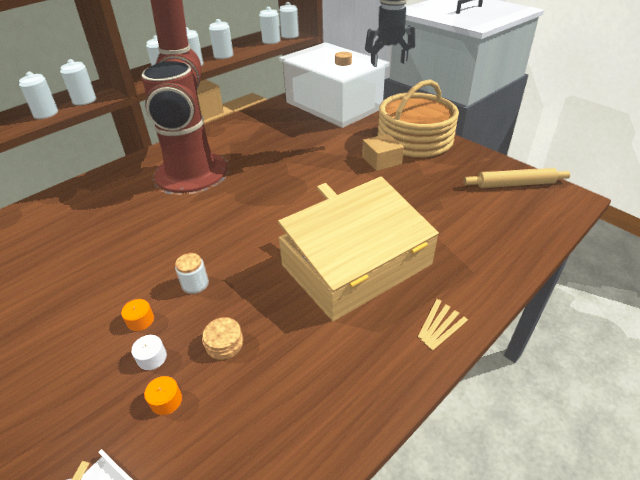

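View pics/side0.png

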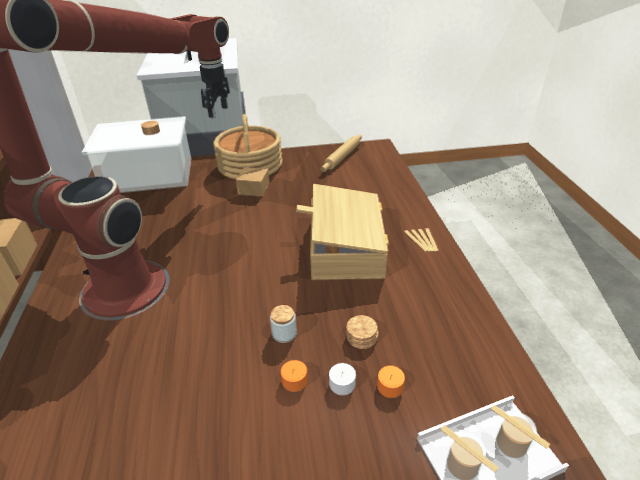

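The lid is ajar. Its tab is at scene (328,192) and side (305,209). The tin sits between two orange ones, at scene (149,352) and side (342,379). The jar is at scene (191,272), the corks at (222,338).

Run:
```python
from h import *
W={}
for n,pts in (('scene0',dict(tabtip=(322,186),tab=(328,193),tabroot=(335,200),lidL=(282,222),lidR=(381,182),lidBackR=(435,235),lidBackL=(331,276),tin=(149,345),tinW=(149,343),jar=(190,262),corks=(222,330),o1=(138,308),o2=(162,388))),
 ('side0',dict(tab=(305,209),tin=(342,374),jar=(283,313),corks=(362,326),lidFL=(313,234),lidFR=(315,189),lidBR=(380,198),lidBL=(383,245),caseFL=(313,250)))):
    f=dict(np.load(f'pics/{n}.npz')); w=cloud(f); W[n]=w
    for k,(u,v) in pts.items(): print(n,k,np.nanmedian(w[v-1:v+2,u-1:u+2].reshape(-1,3),0).round(4))
# lid plane
import itertools
f=dict(np.load('pics/scene0.npz')); w=W['scene0']
m=np.zeros((480,640),np.uint8); cv2.fillPoly(m,[np.array([(290,222),(378,187),(425,234),(332,270)])],1)
P=w[m>0]; P=P[~np.isnan(P[:,0])]; c=P.mean(0); n=np.linalg.svd(P-c,full_matrices=False)[2][2]; n*=np.sign(n[2]); print('plane',c,n,'tilt',np.degrees(np.arccos(n[2])),'dir',np.degrees(np.arctan2(n[1],n[0])), np.std((P-c)@n))
# tops: tin
for nm in W:
  w=W[nm]; u,v=dict(scene0=(149,345),side0=(342,374))[nm]
  Q=w[v-20:v+21,u-22:u+23].reshape(-1,3); Q=Q[(Q[:,2]>.031)&(Q[:,2]<.042)]
  print(nm,'tin top',Q.min(0),Q.max(0),cv2.minEnclosingCircle(Q[:,:2].astype(np.float32)),len(Q))
```

```text
scene0 tabtip [0.4899 0.081  0.1436]
scene0 tab [0.5141 0.0771 0.1378]
scene0 tabroot [0.5385 0.0749 0.1337]
scene0 lidL [ 0.5155 -0.0572  0.1337]
scene0 lidR [0.5635 0.1998 0.1326]
scene0 lidBackR [0.7394 0.1756 0.0925]
scene0 lidBackL [ 0.675  -0.0711  0.1002]
scene0 tin [ 0.5193 -0.3927  0.0367]
scene0 tinW [ 0.5148 -0.3905  0.0367]
scene0 jar [ 0.4163 -0.2321  0.0684]
scene0 corks [ 0.5866 -0.2743  0.0367]
scene0 o1 [ 0.4215 -0.3662  0.0355]
scene0 o2 [ 0.6155 -0.4187  0.0367]
side0 tab [0.5076 0.0755 0.1397]
side0 tin [ 0.5186 -0.4015  0.0362]
side0 jar [ 0.4125 -0.2357  0.0688]
side0 corks [ 0.5906 -0.2774  0.0356]
side0 lidFL [ 0.5136 -0.0374  0.1354]
side0 lidFR [0.552  0.1827 0.134 ]
side0 lidBR [7.890e-01 3.009e-01 2.000e-04]
side0 lidBL [ 0.6935 -0.0686  0.0973]
side0 caseFL [ 0.5124 -0.0322  0.0771]
plane [0.62365526 0.05516592 0.11492409] [ 0.20206559 -0.03150866  0.97886501] tilt 11.800667209915545 dir -8.8629179364569 0.0012176653828659977
scene0 tin top [ 0.4891747  -0.42580025  0.03102653] [ 0.5467729  -0.370792    0.04198997] ((0.5181530117988586, -0.3967350125312805), 0.029144827276468277) 605
side0 tin top [ 0.49059803 -0.42876613  0.03113575] [ 0.54471684 -0.37113027  0.0410296 ] ((0.5179389119148254, -0.3996737003326416), 0.029323779046535492) 490
```

```bash
cat >> h.py <<'E'
def goal(pos,yaw_y=None):
    """row numbers (cm in tool axes, rotvec) to reach world TCP pos with tool down, tool y at world angle yaw_y (deg)"""
    p,r,s=tool(); t=r.inv().apply(np.array(pos)-p)*100
    rv=np.zeros(3)
    if yaw_y is not None:
        a=np.radians(yaw_y); y=np.array([np.cos(a),np.sin(a),0]); z=np.array([0,0,-1.]); x=np.cross(y,z)
        rv=(r.inv()*R.from_matrix(np.c_[x,y,z])).as_rotvec()
    return t.round(2),rv.round(3)
E
python3 - <<'E'
from h import *
allP=[]
for n,c in (('scene0',(360,225)),('side0',(350,215))):
    f=dict(np.load(f'pics/{n}.npz')); w=cloud(f)
    nn=np.array([.2015,-.0335,.979]);nn/=np.linalg.norm(nn); c0=np.array([.62365,.05517,.11492])
    d=np.nan_to_num((w-c0)@nn,nan=9)
    m=((abs(d)<.005)&(w[...,2]>.08)&(abs(w[...,0]-.62)<.2)&(abs(w[...,1]-.06)<.25)).astype(np.uint8)
    k,l,st,_=cv2.connectedComponentsWithStats(m); i=1+np.argmax(st[1:,4])
    P=w[l==i]; 
    core=P[(P-c0)@nn<.004]; cc=core.mean(0); n2=np.linalg.svd(core-cc,full_matrices=False)[2][2]; n2*=np.sign(n2[2])
    # in-plane coords: horizontal direction
    print(n,len(P),'tilt',np.degrees(np.arccos(n2[2])),'yaw',np.degrees(np.arctan2(n2[1],n2[0])))
    hx=np.array([n2[0],n2[1],0]);hx/=np.linalg.norm(hx); 
    for yaw in (-9.7,):
        a=np.radians(yaw); e=np.array([np.cos(a),np.sin(a)]); ey=np.array([-e[1],e[0]])
        X=P[:,:2]@e; Y=P[:,:2]@ey
        print(' X pct',np.percentile(X,[0,.2,1,5,95,99,100]).round(4),'Y',np.percentile(Y,[0,1,99,100]).round(4))
        # front edge per Y bin and side edges per X bin
        fb=[(y,np.percentile(X[abs(Y-y)<.006],2)) for y in np.arange(Y.min()+.02,Y.max()-.01,.02)]
        print(' front',[(round(y,3),round(x,4)) for y,x in fb])
        sb=[(round(x,3),np.percentile(Y[abs(X-x)<.008],[1,99]).round(4).tolist()) for x in np.arange(.53,.70,.04)]
        print(' sides',sb)
        T=(X<X.min()+.03); print(' tab Y',Y[T].min(),Y[T].max(),Y[T].mean(), 'z',P[T].mean(0))
    near=(w[...,2]>.12)&(w[...,1]>.2)&(w[...,0]>.1)&(w[...,0]<.7)&(w[...,1]<.8)
    print(' tall y>.2',[(b.round(3).tolist()) for b in (np.nanmin(w[near],0),np.nanmax(w[near],0))] if near.any() else None)
print(goal((.40,.32,.25),80.3))
E
```

```text
scene0 9876 tilt 11.899879695857974 yaw -9.084934332963336
 X pct [0.4628 0.4687 0.4901 0.5158 0.697  0.7033 0.7105] Y [0.0244 0.0279 0.3017 0.3073]
 front [(np.float64(0.044), np.float64(0.5145)), (np.float64(0.064), np.float64(0.5138)), (np.float64(0.084), np.float64(0.5136)), (np.float64(0.104), np.float64(0.5143)), (np.float64(0.124), np.float64(0.5135)), (np.float64(0.144), np.float64(0.5128)), (np.float64(0.164), np.float64(0.4701)), (np.float64(0.184), np.float64(0.5112)), (np.float64(0.204), np.float64(0.5118)), (np.float64(0.224), np.float64(0.5117)), (np.float64(0.244), np.float64(0.5109)), (np.float64(0.264), np.float64(0.5098)), (np.float64(0.284), np.float64(0.5105))]
 sides [(np.float64(0.53), [0.0275, 0.3002]), (np.float64(0.57), [0.0274, 0.3007]), (np.float64(0.61), [0.0279, 0.3025]), (np.float64(0.65), [0.0286, 0.3022]), (np.float64(0.69), [0.0283, 0.3025])]
 tab Y 0.15339237264600988 0.17704718963883298 0.16395765124305484 z [0.49880465 0.08107343 0.14139691]
 tall y>.2 [[0.1, 0.2, 0.12], [0.621, 0.735, 0.429]]
side0 4203 tilt 11.860689459760868 yaw -9.3700599076333
[... 351 characters left out ...]
oat64(0.162), np.float64(0.4661)), (np.float64(0.182), np.float64(0.4985)), (np.float64(0.202), np.float64(0.5092)), (np.float64(0.222), np.float64(0.5084)), (np.float64(0.242), np.float64(0.5108)), (np.float64(0.262), np.float64(0.5105)), (np.float64(0.282), np.float64(0.5099))]
 sides [(np.float64(0.53), [0.0255, 0.3008]), (np.float64(0.57), [0.0247, 0.3023]), (np.float64(0.61), [0.0262, 0.302]), (np.float64(0.65), [0.0269, 0.3013]), (np.float64(0.69), [0.0267, 0.3046])]
 tab Y 0.14868265041484227 0.17771757879057232 0.1616523083043415 z [0.49777646 0.07891041 0.14109222]
 tall y>.2 [[0.1, 0.2, 0.12], [0.622, 0.736, 0.638]]
(array([-21.56, -15.98,  -0.56]), array([-0.002, -0.   , -0.293]))
```

Run:
```python
from h import *
for n,ps in (('scene0',[(423,83),(383,100),(440,92),(382,147)]),('side0',[(246,118),(245,150),(252,180)])):
    w=cloud(dict(np.load(f'pics/{n}.npz')))
    for u,v in ps: print(n,(u,v),w[v,u].round(3))
print(goal((.40,.25,.25),80.7), goal((.499,.079,.20),80.7))
```

```text
scene0 (423, 83) [0.365 0.619 0.193]
scene0 (383, 100) [0.246 0.582 0.113]
scene0 (440, 92) [0.366 0.72  0.136]
scene0 (382, 147) [0.38  0.425 0.059]
side0 (246, 118) [0.368 0.607 0.197]
side0 (245, 150) [0.353 0.51  0.12 ]
side0 (252, 180) [0.366 0.4   0.061]
(array([-24.68, -22.24,  -0.55]), array([-0.002, -0.   , -0.299])) (array([-41.16, -33.13,   4.47]), array([-0.002, -0.   , -0.299]))
```

>>> {"fn": "send_rows", "kwargs": {"steps": [{"translation": [-2.5,-2.2,-2],"delta_rot": [0,0,0],"jaw": 8.5},{"translation": [-6,-5,-3],"delta_rot": [0,0,-0.05],"jaw": 8.5},{"translation": [-9,-8,-3],"delta_rot": [0,0,-0.1],"jaw": 8.5},{"translation": [-12,-11,-3],"delta_rot": [0,0,-0.15],"jaw": 8.5},{"translation": [-15,-14,-2],"delta_rot": [0,0,-0.2],"jaw": 8},{"translation": [-18,-17,-2],"delta_rot": [0,0,-0.25],"jaw": 7},{"translation": [-21,-20,-1],"delta_rot": [0,0,-0.3],"jaw": 6},{"translation": [-24.7,-22.2,-1],"delta_rot": [0,0,-0.3],"jaw": 6}]}}

```text
time: 0.9
tool_pos: [0.3996, 0.2488, 0.2535]
tool_rot: [-0.001, 0.08, 0.997, -0.001]
contact_force: [0.9, 1.0, 0.4]
gripper_width: 0.7
grasp_force: 0.0
```

Run:
```python
from h import *
print(tool()[0],tool()[2]['time'],goal((.499,.079,.20),80.7))
```

```text
[0.39963193 0.24876616 0.25347347] 0.9 (array([-12.53, -15.17,   5.34]), array([-0.001, -0.002,  0.002]))
```

>>> {"fn": "send_rows", "kwargs": {"steps": [{"translation": [-2,-2.5,0.5],"delta_rot": [0,0,0],"jaw": 5.5},{"translation": [-4.5,-5.5,1.5],"delta_rot": [0,0,0],"jaw": 5.5},{"translation": [-7,-8.5,2.5],"delta_rot": [0,0,0],"jaw": 5.5},{"translation": [-9.5,-11.5,3.5],"delta_rot": [0,0,0],"jaw": 5.5},{"translation": [-11.5,-14,4.5],"delta_rot": [0,0,0],"jaw": 5.5},{"translation": [-12.5,-15.2,5.3],"delta_rot": [0,0,0],"jaw": 5.5},{"translation": [-12.5,-15.2,5.3],"delta_rot": [0,0,0],"jaw": 5.5},{"translation": [-12.5,-15.2,5.3],"delta_rot": [0,0,0],"jaw": 5.5}]}}

```text
time: 1.7
tool_pos: [0.4991, 0.0811, 0.202]
tool_rot: [-0.001, 0.081, 0.997, 0.0]
contact_force: [0.3, 0.1, 0.6]
gripper_width: 0.644
grasp_force: 0.0
```

Run:
```python
from h import *
f=snap('wrist','w1'); w=cloud(f)
m=(abs(w[...,2]-.137)<.012)&(abs(w[...,0]-.49)<.017)&(abs(w[...,1]-.08)<.03)
print(len(w[m]),np.percentile(w[m],[2,50,98],axis=0).round(4))
print(tool()[0],goal((.499,.079,.132),80.7))
```

```text
2027 [[0.4814 0.0711 0.1378]
 [0.4925 0.0829 0.1428]
 [0.5064 0.095  0.1457]]
[0.49923114 0.08150897 0.20247865] (array([-0.02, -0.26,  7.05]), array([ 0.001, -0.   ,  0.001]))
```

View pics/w1.png

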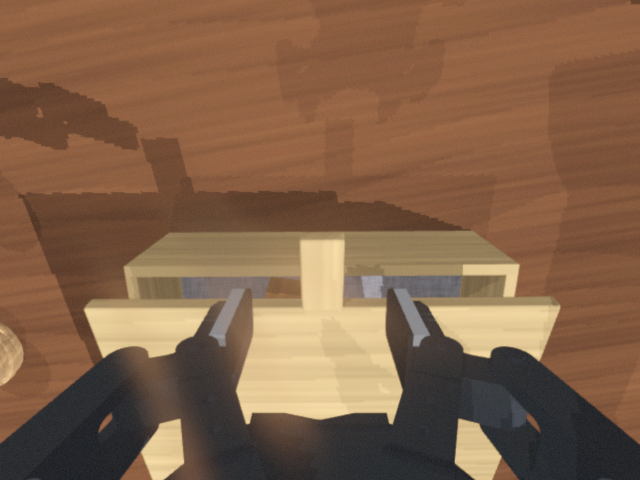

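The tab is at wrist px x 300-343, so it is centred between the fingers. The arm can go straight down.

>>> {"fn": "send_rows", "kwargs": {"steps": [{"translation": [0,0,2],"delta_rot": [0,0,0],"jaw": 5.5},{"translation": [0,0,4],"delta_rot": [0,0,0],"jaw": 5.5},{"translation": [0,0,6],"delta_rot": [0,0,0],"jaw": 5.5},{"translation": [0,0,7],"delta_rot": [0,0,0],"jaw": 5},{"translation": [0,0,7],"delta_rot": [0,0,0],"jaw": 3.5},{"translation": [0,0,7],"delta_rot": [0,0,0],"jaw": 2},{"translation": [0,0,7],"delta_rot": [0,0,0],"jaw": 1.5},{"translation": [0,0,7],"delta_rot": [0,0,0],"jaw": 1.5}]}}

```text
time: 2.55
tool_pos: [0.4997, 0.0823, 0.1332]
tool_rot: [0.0, 0.08, 0.997, 0.002]
contact_force: [0.6, 5.8, -3.2]
gripper_width: 0.266
grasp_force: 59.3
```

>>> {"fn": "send_rows", "kwargs": {"steps": [{"translation": [-0.4,0,-1.5],"delta_rot": [0,0,0],"jaw": 1.5},{"translation": [-1.0,0,-3.1],"delta_rot": [0,0,0],"jaw": 1.5},{"translation": [-1.8,0,-4.95],"delta_rot": [0,0,0],"jaw": 1.5},{"translation": [-2.75,0,-6.7],"delta_rot": [0,0,0],"jaw": 1.5},{"translation": [-3.85,0,-8.4],"delta_rot": [0,0,0],"jaw": 1.5},{"translation": [-5.1,0,-9.95],"delta_rot": [0,0,0],"jaw": 1.5},{"translation": [-6.5,0,-11.4],"delta_rot": [0,0,0],"jaw": 1.5},{"translation": [-6.5,0,-11.4],"delta_rot": [0,0,0],"jaw": 1.5}]}}

```text
time: 3.35
tool_pos: [0.5652, 0.072, 0.2476]
tool_rot: [0.001, 0.08, 0.997, 0.002]
contact_force: [5.3, 6.3, -4.9]
gripper_width: 0.265
grasp_force: 62.1
```

Run:
```python
from h import *
p,r,s=tool(); print(p,s['contact_force'],s['gripper_width'],s['grasp_force'])
H=np.array([.7206,.045,.085]); a=np.radians(-9.3); e=np.array([np.cos(a),np.sin(a),0])
g=p+[0,0,.005]-H; X=g@e; print(X,g[2],np.hypot(X,g[2]),np.degrees(np.arctan2(g[2],-X)))
for A in (50,55,60,65,70,75,76):
    t=np.radians(A); w=H+e*(-.230*np.cos(t)+.005*np.sin(t))+[0,0,.23*np.sin(t)+.005*np.cos(t)-.005]
    print(A,goal(w)[0])
```

```text
[0.56522321 0.07201761 0.24762831] [ 5.27836071  6.26440356 -4.8863487 ] 0.26466567664564067 62.08230972290039
-0.15770062472980317 0.16762830584281513 0.23014937749188585 46.7478856331896
50 [-1.37 -0.15 -1.18]
55 [-2.99 -0.15 -2.36]
60 [-4.71 -0.14 -3.4 ]
65 [-6.51 -0.14 -4.28]
70 [-8.38 -0.14 -5.01]
75 [-10.31  -0.14  -5.56]
76 [-10.7   -0.14  -5.66]
```

Forces are low and the radius matches. I'll carry on to 75°.

>>> {"fn": "send_rows", "kwargs": {"steps": [{"translation": [-1.4,0,-1.2],"delta_rot": [0,0,0],"jaw": 1.5},{"translation": [-3.0,0,-2.4],"delta_rot": [0,0,0],"jaw": 1.5},{"translation": [-4.7,0,-3.4],"delta_rot": [0,0,0],"jaw": 1.5},{"translation": [-6.5,0,-4.3],"delta_rot": [0,0,0],"jaw": 1.5},{"translation": [-8.4,0,-5.0],"delta_rot": [0,0,0],"jaw": 1.5},{"translation": [-9.6,0,-5.35],"delta_rot": [0,0,0],"jaw": 1.5},{"translation": [-10.3,0,-5.55],"delta_rot": [0,0,0],"jaw": 1.5},{"translation": [-10.3,0,-5.55],"delta_rot": [0,0,0],"jaw": 1.5}]}}

```text
time: 4.15
tool_pos: [0.665, 0.0563, 0.3016]
tool_rot: [-0.002, 0.08, 0.997, 0.002]
contact_force: [0.2, 6.9, -3.7]
gripper_width: 0.268
grasp_force: 60.4
```

```bash
cat >> h.py <<'E'
def lidangle():
    from itertools import count
    f=grab_frame('side'); w=cloud(f)
    H=np.array([.7206,.045,.085]); a=np.radians(-9.3); e=np.array([np.cos(a),np.sin(a),0]); ey=np.array([-e[1],e[0],0])
    q=w-H; X=q@e; Y=q@ey; Z=q[...,2]
    m=(X>-.15)&(X<.05)&(abs(Y)<.135)&(Z>.06)&(Z<.19)&((abs(Y)>.08)|(Z<.1))
    A=np.c_[X[m],Z[m]]; vx,vy,x0,y0=cv2.fitLine(A.astype(np.float32),cv2.DIST_HUBER,0,.01,.01).ravel()
    return np.degrees(np.arctan2(vy,-vx))%180, m.sum(), (x0,y0)
E
python3 - <<'E'
from h import *
p,r,s=tool(); print(p,s['contact_force'],s['time'])
H=np.array([.7206,.045,.085]); a=np.radians(-9.3); e=np.array([np.cos(a),np.sin(a),0])
g=p+[0,0,.005]-H; X=g@e; print(np.hypot(X,g[2]),np.degrees(np.arctan2(g[2],-X))-1.25)
print(lidangle())
E
```

```text
[0.66501177 0.05634325 0.30162633] [ 0.16248177  6.87591817 -3.74336008] 4.15
0.22876201671229457 74.40174407065827
(np.float32(72.74062), np.int64(177), (np.float32(-0.021562679), np.float32(0.09785301)))
```

>>> {"fn": "send_rows", "kwargs": {"steps": [{"translation": [0,0,0],"delta_rot": [0,0,0],"jaw": 3},{"translation": [0,0,0],"delta_rot": [0,0,0],"jaw": 5},{"translation": [0,0,0],"delta_rot": [0,0,0],"jaw": 6},{"translation": [0,0,-1],"delta_rot": [0,0,0],"jaw": 6},{"translation": [0,0,-3],"delta_rot": [0,0,0],"jaw": 6},{"translation": [0,0,-6],"delta_rot": [0,0,0],"jaw": 6},{"translation": [4,0,-8],"delta_rot": [0,0,0],"jaw": 6},{"translation": [8,0,-8],"delta_rot": [0,0,0],"jaw": 6}]}}

```text
time: 5.0
tool_pos: [0.5871, 0.0661, 0.387]
tool_rot: [0.004, 0.081, 0.997, 0.0]
contact_force: [0.6, 0.4, 0.9]
gripper_width: 0.703
grasp_force: 0.0
```

Run:
```python
from h import *
p,r,s=tool(); print(p,s['contact_force'],s['time'])
print(lidangle())
for n in ('side','scene'): snap(n,n+'1')
```

```text
[0.58712008 0.06605908 0.38698923] [0.61636506 0.37130385 0.92696318] 5.0
(np.float32(72.75106), np.int64(192), (np.float32(-0.0271686), np.float32(0.11578823)))
```

View pics/side1.png

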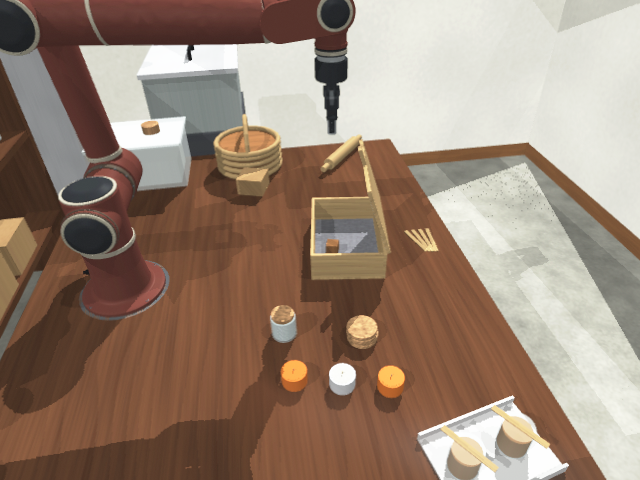

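The lid stands at about 73-74°. The plinth shows at side px (333,246). Next I measure the plinth and work out the moves to the tin.

Run:
```python
from h import *
w=cloud(dict(np.load('pics/side1.npz')))
m=(abs(w[...,2]-.043)<.005); m[:235]=0;m[262:]=0;m[:,:320]=0;m[:,345:]=0
Q=w[m]; print(len(Q),cv2.minAreaRect(Q[:,:2].astype(np.float32)),np.median(Q,0))
ws=cloud(dict(np.load('pics/scene1.npz')))
# lid angle from scene (back face of lid)
H=np.array([.7206,.045,.085]); a=np.radians(-9.3); e=np.array([np.cos(a),np.sin(a),0]); ey=np.array([-e[1],e[0],0])
q=ws-H; X=q@e;Y=q@ey;Z=q[...,2]; m=(abs(X)<.12)&(abs(Y)<.13)&(Z>.03)&(Z<.18)
A=np.c_[X[m],Z[m]].astype(np.float32); vx,vy,x0,y0=cv2.fitLine(A,cv2.DIST_HUBER,0,.01,.01).ravel(); print('lid scene',m.sum(),np.degrees(np.arctan2(vy,-vx))%180)
print(goal((.53,-.17,.33),80.7),goal((.518,-.398,.14),80.7))
```

```text
102 ((0.5748537182807922, 0.034744180738925934), (0.03728387504816055, 0.03304775431752205), 74.20938110351562) [0.57441875 0.03303508 0.04300421]
lid scene 8455 72.42352
(array([  1.67, -24.24,   5.37]), array([0.   , 0.003, 0.001])) (array([ -0.75, -46.95,  24.37]), array([0.   , 0.003, 0.001]))
```

>>> {"fn": "send_rows", "kwargs": {"steps": [{"translation": [1,-4,0],"delta_rot": [0,0,0],"jaw": 8.5},{"translation": [2,-8,1],"delta_rot": [0,0,0],"jaw": 8.5},{"translation": [2,-12.5,2],"delta_rot": [0,0,0],"jaw": 8.5},{"translation": [2,-17,4],"delta_rot": [0,0,0],"jaw": 8.5},{"translation": [2,-21.5,6],"delta_rot": [0,0,0],"jaw": 8.5},{"translation": [1.5,-26,8],"delta_rot": [0,0,0],"jaw": 8.5},{"translation": [1,-30.5,10],"delta_rot": [0,0,0],"jaw": 8.5},{"translation": [0.5,-34,12],"delta_rot": [0,0,0],"jaw": 8.5}]}}

```text
time: 5.95
tool_pos: [0.5268, -0.2718, 0.2615]
tool_rot: [0.0, 0.082, 0.997, -0.001]
contact_force: [1.8, -0.4, -0.6]
gripper_width: 1.002
grasp_force: 0.0
```

Run:
```python
from h import *
print(goal((.518,-.398,.14),80.7),state()['time'])
```

```text
(array([ -1.18, -12.58,  12.17]), array([-0.001,  0.001, -0.001])) 5.95
```

>>> {"fn": "send_rows", "kwargs": {"steps": [{"translation": [-0.3,-3,2.5],"delta_rot": [0,0,0],"jaw": 8.5},{"translation": [-0.6,-6,5],"delta_rot": [0,0,0],"jaw": 8.5},{"translation": [-0.9,-9,8],"delta_rot": [0,0,0],"jaw": 8.5},{"translation": [-1.1,-11.5,10.5],"delta_rot": [0,0,0],"jaw": 8.5},{"translation": [-1.2,-12.6,12.2],"delta_rot": [0,0,0],"jaw": 8.5},{"translation": [-1.2,-12.6,12.2],"delta_rot": [0,0,0],"jaw": 8.5},{"translation": [-1.2,-12.6,12.2],"delta_rot": [0,0,0],"jaw": 8.5},{"translation": [-1.2,-12.6,12.2],"delta_rot": [0,0,0],"jaw": 8.5}]}}

```text
time: 6.75
tool_pos: [0.5195, -0.3944, 0.1419]
tool_rot: [0.001, 0.08, 0.997, -0.001]
contact_force: [-0.7, -0.2, -0.7]
gripper_width: 0.996
grasp_force: 0.0
```

Run:
```python
from h import *
f=snap('wrist','w2'); w=cloud(f); p,r,s=tool(); print(p)
m=(w[...,2]>.031)&(w[...,2]<.042)&(np.hypot(w[...,0]-.518,w[...,1]+.398)<.045)
Q=w[m]; print(len(Q),cv2.minEnclosingCircle(Q[:,:2].astype(np.float32)),Q.mean(0),np.percentile(Q,[1,99],axis=0))
```

```text
[ 0.51951727 -0.39437631  0.14210838]
5342 ((0.5174144506454468, -0.3982362449169159), 0.028103815391659737) [ 0.51604187 -0.39787119  0.03680919] [[ 0.4908017  -0.42377326  0.03379914]
 [ 0.54285345 -0.37231073  0.03844441]]
```

View pics/w2.png

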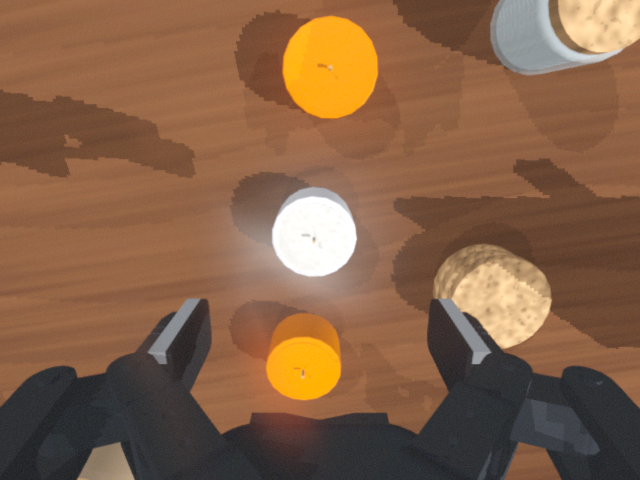

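>>> {"fn": "send_rows", "kwargs": {"steps": [{"translation": [0.15,-0.3,3],"delta_rot": [0,0,0],"jaw": 8.5},{"translation": [0.15,-0.3,6.5],"delta_rot": [0,0,0],"jaw": 8.5},{"translation": [0.15,-0.3,9.5],"delta_rot": [0,0,0],"jaw": 8.5},{"translation": [0.15,-0.3,11.5],"delta_rot": [0,0,0],"jaw": 8.5},{"translation": [0.15,-0.3,12.3],"delta_rot": [0,0,0],"jaw": 8.5},{"translation": [0.15,-0.3,12.3],"delta_rot": [0,0,0],"jaw": 7.5},{"translation": [0.15,-0.3,12.3],"delta_rot": [0,0,0],"jaw": 6.5},{"translation": [0.15,-0.3,12.3],"delta_rot": [0,0,0],"jaw": 5}]}}

```text
time: 7.6
tool_pos: [0.5179, -0.3985, 0.0199]
tool_rot: [0.002, 0.081, 0.997, -0.001]
contact_force: [0.3, -0.1, 1.2]
gripper_width: 0.638
grasp_force: 63.2
```

>>> {"fn": "send_rows", "kwargs": {"steps": [{"translation": [0,0,0],"delta_rot": [0,0,0],"jaw": 4.5},{"translation": [0,0,0],"delta_rot": [0,0,0],"jaw": 4.5},{"translation": [0,0,0],"delta_rot": [0,0,0],"jaw": 4.5},{"translation": [0,0,0],"delta_rot": [0,0,0],"jaw": 4.5},{"translation": [0,0,-1],"delta_rot": [0,0,0],"jaw": 4.5},{"translation": [0,0,-2],"delta_rot": [0,0,0],"jaw": 4.5},{"translation": [0,0,-4],"delta_rot": [0,0,0],"jaw": 4.5},{"translation": [0,0,-6],"delta_rot": [0,0,0],"jaw": 4.5}]}}

```text
time: 8.4
tool_pos: [0.5158, -0.397, 0.0773]
tool_rot: [-0.001, 0.081, 0.997, 0.0]
contact_force: [0.2, 0.2, -0.4]
gripper_width: 0.635
grasp_force: 63.4
```

Run:
```python
from h import *
p,r,s=tool(); print(p,s['grasp_force'])
f=snap('side','side2'); w=cloud(f)
q=w-p; m=(np.hypot(q[...,0],q[...,1])<.04)&(q[...,2]<-.0)&(q[...,2]>-.06)
Q=w[m]; print(len(Q),Q.mean(0),np.percentile(Q,[1,99],axis=0))
cv2.imwrite('pics/c2.png',cv2.resize(f['pixels'][260:440,250:450],None,fx=3,fy=3))
print(goal((.518,-.398,.16),80.7))
```

```text
[ 0.5157833  -0.39697281  0.07729372] 63.424141122959554
100 [ 0.51293811 -0.41808073  0.06864706] [[ 0.48899249 -0.43565477  0.0578086 ]
 [ 0.54178534 -0.40126389  0.0770258 ]]
(array([-0.04,  0.06, -7.8 ]), array([-0.003,  0.005,  0.001]))
```

View pics/c2.png

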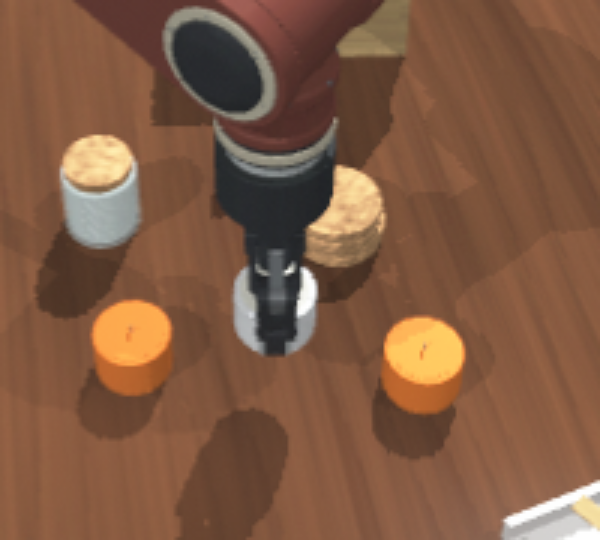

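>>> {"fn": "send_rows", "kwargs": {"steps": [{"translation": [0,1,-3],"delta_rot": [0,0,0],"jaw": 4.5},{"translation": [0,3,-6.5],"delta_rot": [0,0,0],"jaw": 4.5},{"translation": [0.5,6,-10],"delta_rot": [0,0,0],"jaw": 4.5},{"translation": [0.8,10,-12],"delta_rot": [0,0,0],"jaw": 4.5},{"translation": [1,14.5,-13],"delta_rot": [0,0,0],"jaw": 4.5},{"translation": [1.5,19,-13],"delta_rot": [0,0,0],"jaw": 4.5},{"translation": [2,23.5,-13],"delta_rot": [0,0,0],"jaw": 4.5},{"translation": [2,27,-13],"delta_rot": [0,0,0],"jaw": 4.5}]}}

```text
time: 9.25
tool_pos: [0.5394, -0.1252, 0.2068]
tool_rot: [0.0, 0.08, 0.997, 0.0]
contact_force: [0.5, 0.3, -1.1]
gripper_width: 0.633
grasp_force: 63.7
```

Run:
```python
from h import *
p,r,s=tool(); print(p,s['grasp_force'],goal((.575,.034,.20),80.7))
w=cloud(snap('side','side3'))
m=(abs(w[...,2]-.043)<.004)&(abs(w[...,0]-.575)<.035)&(abs(w[...,1]-.034)<.035)
Q=w[m]; print(len(Q),cv2.minAreaRect(Q[:,:2].astype(np.float32)))
print(lidangle())
```

```text
[ 0.53943982 -0.12524907  0.20679108] 63.71262114029378 (array([-0.96, 16.29,  0.68]), array([0.   , 0.   , 0.001]))
32 ((0.5735631585121155, 0.021800704300403595), (0.03231345862150192, 0.014658552594482899), 8.149250030517578)
(np.float32(72.71956), np.int64(191), (np.float32(-0.024890011), np.float32(0.10795719)))
```

>>> {"fn": "send_rows", "kwargs": {"steps": [{"translation": [0,3,0],"delta_rot": [0,0,0],"jaw": 4.5},{"translation": [-0.2,6.5,0],"delta_rot": [0,0,0],"jaw": 4.5},{"translation": [-0.4,10,0],"delta_rot": [0,0,0],"jaw": 4.5},{"translation": [-0.7,13,1],"delta_rot": [0,0,0],"jaw": 4.5},{"translation": [-0.9,15.3,3],"delta_rot": [0,0,0],"jaw": 4.5},{"translation": [-1.0,16.3,5],"delta_rot": [0,0,0],"jaw": 4.5},{"translation": [-1.0,16.3,6.5],"delta_rot": [0,0,0],"jaw": 4.5},{"translation": [-1.0,16.3,6.5],"delta_rot": [0,0,0],"jaw": 4.5}]}}

```text
time: 10.15
tool_pos: [0.5742, 0.031, 0.1386]
tool_rot: [-0.003, 0.081, 0.997, -0.0]
contact_force: [-0.6, 0.9, -0.2]
gripper_width: 0.635
grasp_force: 63.9
```

Run:
```python
from h import *
f=snap('wrist','w4'); p,r,s=tool(); print(p,s['contact_force'],goal((.575,.034,.067),80.7)); w=cloud(f)
m=(abs(w[...,2]-.043)<.005)&(abs(w[...,0]-.575)<.03)&(abs(w[...,1]-.034)<.03)
Q=w[m]; print(len(Q),len(Q)and np.percentile(Q,[1,99],axis=0))
```

```text
[0.57519951 0.03069308 0.14035338] [ 0.95255479  0.52498115 -0.95487334] (array([0.05, 0.33, 7.34]), array([-0.001, -0.003, -0.   ]))
1429 [[0.55429284 0.02244646 0.03886251]
 [0.57827086 0.05635152 0.04484526]]
```

View pics/w4.png

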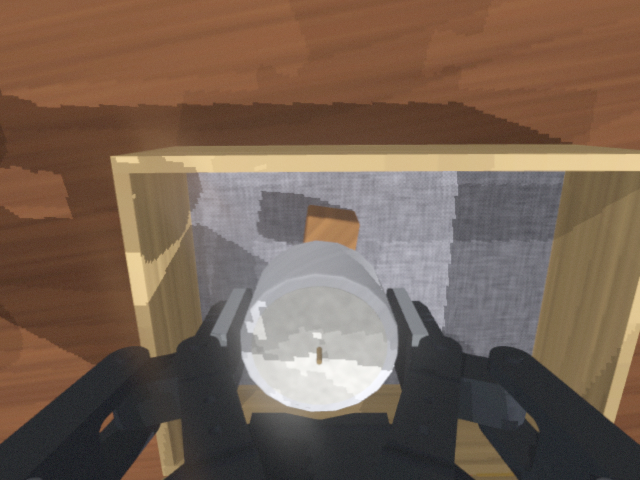

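The tin is held upright. The plinth shows ahead of it at px x 306-358, slightly right of the tin. I'll refine the plinth centre from its visible front and side edges.

Run:
```python
from h import *
f=dict(np.load('pics/w4.npz')); w=cloud(f)
for u,v in ((308,208),(355,212),(330,209),(309,235),(355,240),(330,225),(309,240)): print((u,v),w[v,u].round(4))
m=(abs(w[...,2]-.043)<.004); m[:200]=0;m[250:]=0;m[:,:295]=0;m[:,368:]=0
Q=w[m][:,:2].astype(np.float32); print(len(Q),cv2.boxPoints(cv2.minAreaRect(Q)).round(4).tolist(),cv2.minAreaRect(Q))
ws=cloud(dict(np.load('pics/side1.npz'))); m=(abs(ws[...,2]-.043)<.005); m[:235]=0;m[262:]=0;m[:,:320]=0;m[:,345:]=0
print(cv2.boxPoints(cv2.minAreaRect(ws[m][:,:2].astype(np.float32))).round(4).tolist())
cv2.imwrite('pics/c4.png',cv2.resize(f['pixels'][190:270,280:380],None,fx=6,fy=6))
```

```text
(308, 208) [0.5537 0.0266 0.0213]
(355, 212) [0.5643 0.0582 0.0097]
(330, 209) [0.5577 0.0411 0.0168]
(309, 235) [0.5662 0.0258 0.0428]
(355, 240) [0.5739 0.0538 0.0435]
(330, 225) [0.5619 0.0398 0.0429]
(309, 240) [0.5695 0.0252 0.0428]
1412 [[0.5526999831199646, 0.026000000536441803], [0.5705000162124634, 0.020500000566244125], [0.5805000066757202, 0.05310000106692314], [0.5626999735832214, 0.05860000103712082]] ((0.5665746331214905, 0.03953227773308754), (0.03409571200609207, 0.01857784390449524), 72.94325256347656)
[[0.5539000034332275, 0.021299999207258224], [0.5856999754905701, 0.012299999594688416], [0.59579998254776, 0.04820000007748604], [0.5640000104904175, 0.05719999969005585]]
```

View pics/c4.png

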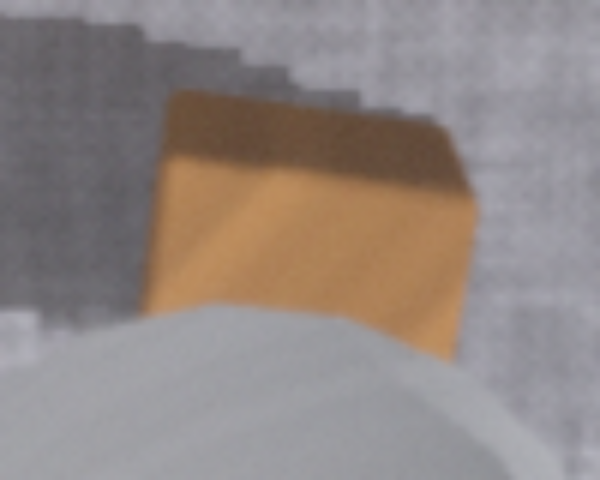

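Plinth centre comes out near (0.5745, 0.036), so I'll shift 5 mm in y and lower.

>>> {"fn": "send_rows", "kwargs": {"steps": [{"translation": [0.1,0.5,0],"delta_rot": [0,0,0],"jaw": 4.5},{"translation": [0.1,0.5,1.5],"delta_rot": [0,0,0],"jaw": 4.5},{"translation": [0.1,0.5,3],"delta_rot": [0,0,0],"jaw": 4.5},{"translation": [0.1,0.5,4.5],"delta_rot": [0,0,0],"jaw": 4.5},{"translation": [0.1,0.5,5.7],"delta_rot": [0,0,0],"jaw": 4.5},{"translation": [0.1,0.5,6.5],"delta_rot": [0,0,0],"jaw": 4.5},{"translation": [0.1,0.5,7.0],"delta_rot": [0,0,0],"jaw": 4.5},{"translation": [0.1,0.5,7.1],"delta_rot": [0,0,0],"jaw": 4.5}]}}

```text
time: 11.0
tool_pos: [0.5756, 0.0367, 0.0699]
tool_rot: [-0.001, 0.081, 0.997, 0.0]
contact_force: [-0.2, -0.2, -0.6]
gripper_width: 0.636
grasp_force: 63.9
```

>>> {"fn": "send_rows", "kwargs": {"steps": [{"translation": [0,0,0],"delta_rot": [0,0,0],"jaw": 4.5},{"translation": [0,0,0],"delta_rot": [0,0,0],"jaw": 4.5},{"translation": [0,0,0],"delta_rot": [0,0,0],"jaw": 4.5},{"translation": [0,0,0],"delta_rot": [0,0,0],"jaw": 4.5},{"translation": [0,0,0],"delta_rot": [0,0,0],"jaw": 4.5},{"translation": [0,0,0],"delta_rot": [0,0,0],"jaw": 4.5},{"translation": [0,0,0],"delta_rot": [0,0,0],"jaw": 4.5},{"translation": [0,0,0],"delta_rot": [0,0,0],"jaw": 4.5}]}}

```text
time: 11.8
tool_pos: [0.576, 0.0367, 0.0708]
tool_rot: [-0.0, 0.081, 0.997, -0.0]
contact_force: [0.8, -0.6, -1.0]
gripper_width: 0.637
grasp_force: 63.9
```

>>> {"fn": "send_rows", "kwargs": {"steps": [{"translation": [0.1,0,0.3],"delta_rot": [0,0,0],"jaw": 4.5},{"translation": [0.1,0,0.5],"delta_rot": [0,0,0],"jaw": 4.5},{"translation": [0.1,0,0.55],"delta_rot": [0,0,0],"jaw": 4.5},{"translation": [0.1,0,0.6],"delta_rot": [0,0,0],"jaw": 4.5},{"translation": [0.1,0,0.6],"delta_rot": [0,0,0],"jaw": 4.5},{"translation": [0.1,0,0.6],"delta_rot": [0,0,0],"jaw": 4.5},{"translation": [0.1,0,0.6],"delta_rot": [0,0,0],"jaw": 4.5},{"translation": [0.1,0,0.6],"delta_rot": [0,0,0],"jaw": 4.5}]}}

```text
time: 12.6
tool_pos: [0.575, 0.0368, 0.0649]
tool_rot: [0.0, 0.081, 0.997, -0.0]
contact_force: [-0.0, -0.4, -0.6]
gripper_width: 0.632
grasp_force: 63.9
```

>>> {"fn": "send_rows", "kwargs": {"steps": [{"translation": [0,0,0.1],"delta_rot": [0,0,0],"jaw": 4.5},{"translation": [0,0,0.1],"delta_rot": [0,0,0],"jaw": 4.5},{"translation": [0,0,0.15],"delta_rot": [0,0,0],"jaw": 4.5},{"translation": [0,0,0.15],"delta_rot": [0,0,0],"jaw": 4.5},{"translation": [0,0,0.2],"delta_rot": [0,0,0],"jaw": 4.5},{"translation": [0,0,0.2],"delta_rot": [0,0,0],"jaw": 4.5},{"translation": [0,0,0.2],"delta_rot": [0,0,0],"jaw": 4.5},{"translation": [0,0,0.2],"delta_rot": [0,0,0],"jaw": 4.5}]}}

```text
time: 13.4
tool_pos: [0.575, 0.0368, 0.0628]
tool_rot: [0.0, 0.081, 0.997, -0.0]
contact_force: [-0.5, 0.1, -1.1]
gripper_width: 0.635
grasp_force: 64.0
```

>>> {"fn": "send_rows", "kwargs": {"steps": [{"translation": [0,0,0.05],"delta_rot": [0,0,0],"jaw": 4.5},{"translation": [0,0,0.05],"delta_rot": [0,0,0],"jaw": 4.5},{"translation": [0,0,0.1],"delta_rot": [0,0,0],"jaw": 4.5},{"translation": [0,0,0.1],"delta_rot": [0,0,0],"jaw": 4.5},{"translation": [0,0,0.1],"delta_rot": [0,0,0],"jaw": 4.5},{"translation": [0,0,0.1],"delta_rot": [0,0,0],"jaw": 4.5},{"translation": [0,0,0.1],"delta_rot": [0,0,0],"jaw": 4.5},{"translation": [0,0,0.1],"delta_rot": [0,0,0],"jaw": 4.5}]}}

```text
time: 14.2
tool_pos: [0.5753, 0.0368, 0.0627]
tool_rot: [0.0, 0.081, 0.997, -0.0]
contact_force: [-3.0, 0.6, 5.7]
gripper_width: 0.635
grasp_force: 64.7
```

Contact, 5.7 N upward, at the expected height. I'll open slowly, then retreat.

>>> {"fn": "send_rows", "kwargs": {"steps": [{"translation": [0,0,0],"delta_rot": [0,0,0],"jaw": 5.5},{"translation": [0,0,0],"delta_rot": [0,0,0],"jaw": 5.8},{"translation": [0,0,0],"delta_rot": [0,0,0],"jaw": 6.3},{"translation": [0,0,0],"delta_rot": [0,0,0],"jaw": 7},{"translation": [0,0,0],"delta_rot": [0,0,0],"jaw": 7.5},{"translation": [0,0,0],"delta_rot": [0,0,0],"jaw": 7.5},{"translation": [0,0,0],"delta_rot": [0,0,0],"jaw": 7.5},{"translation": [0,0,-0.5],"delta_rot": [0,0,0],"jaw": 7.5}]}}

```text
time: 15.0
tool_pos: [0.5743, 0.0369, 0.0661]
tool_rot: [-0.001, 0.081, 0.997, -0.0]
contact_force: [-0.2, 0.6, 0.0]
gripper_width: 0.873
grasp_force: 0.0
```

>>> {"fn": "send_rows", "kwargs": {"steps": [{"translation": [0,0,-1],"delta_rot": [0,0,0],"jaw": 7.5},{"translation": [0,0,-3],"delta_rot": [0,0,0],"jaw": 7.5},{"translation": [0,0,-6],"delta_rot": [0,0,0],"jaw": 7.5},{"translation": [1,0,-9],"delta_rot": [0,0,0],"jaw": 7.5},{"translation": [3,0,-13],"delta_rot": [0,0,0],"jaw": 7.5},{"translation": [6,1,-16],"delta_rot": [0,0,0],"jaw": 7.5},{"translation": [9,3,-18],"delta_rot": [0,0,0],"jaw": 7.5},{"translation": [9,5,-18],"delta_rot": [0,0,0],"jaw": 7.5}]}}

```text
time: 15.8
tool_pos: [0.4941, 0.1016, 0.2528]
tool_rot: [0.005, 0.081, 0.997, 0.001]
contact_force: [0.8, -0.5, -0.2]
gripper_width: 0.878
grasp_force: 0.0
```

Run:
```python
from h import *
f=snap('side','side5'); w=cloud(f)
m=(w[...,2]>.074)&(w[...,2]<.084)&(np.hypot(w[...,0]-.575,w[...,1]-.036)<.04)
Q=w[m]; print(tool()[0],len(Q),cv2.minEnclosingCircle(Q[:,:2].astype(np.float32)),np.median(Q,0))
print(lidangle())
cv2.imwrite('pics/c5.png',cv2.resize(f['pixels'][120:300,280:460],None,fx=3,fy=3))
```

```text
[0.49459328 0.10375258 0.25098951] 206 ((0.5749121308326721, 0.035441696643829346), 0.029819203540682793) [0.57480481 0.03163458 0.07932566]
(np.float32(72.75279), np.int64(189), (np.float32(-0.023236608), np.float32(0.10264117)))
```

View pics/c5.png

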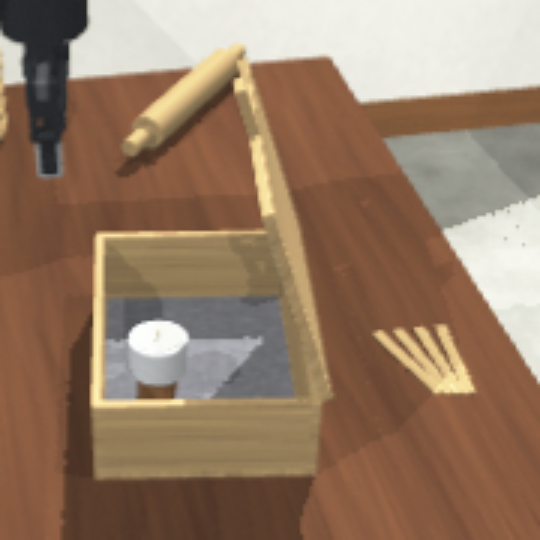

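The tin stands upright on the plinth with its centre at about (0.575, 0.035) and its top at z 0.079. The lid is still at about 73° and the arm is clear, so I'm handing in.

```bash
python3 -c "
from plant import *
print(job_done())"
```

```text
the job is handed in; nothing more can be done
None
```

The job is handed in, with no verdict returned: the lid stands by itself at about 73–74° by my measurements, and the tin is upright on the plinth, within about 2–3 mm of centre as measured; the jar, corks and box were left alone.

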